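# Dry-fit a knife's second handle scale over its pins and swing the keeper across

### The arm

A 6-joint arm with a two-finger parallel gripper is mounted at the origin on the work surface. World frame = base frame: x ahead of the robot, y to its left, z up, the work surface at z = 0. Lengths are in m, angles in degrees, forces in N, time in s.
With the tool pointing down it reaches from about 0.325 to 0.775 m from the base axis. Payload 5.5 kg.
Tool frame: the origin (TCP) lies at the centre of the arm's flange, where the gripper is bolted on; the fingertips stand 182 mm ahead of it and the grasp point (between the pads) lies 163 mm ahead of it; z points along the fingers, y is the line along which they close (so a half turn about z gives the same grasp; the last joint's range is limited). The gripper opens to 88 mm and grips with 3 to 60 N. Pads are 20 mm wide; open, the fingers measure 115 mm over their backs; the gripper's body (75 mm by 178 mm) begins 61 mm behind the grasp point.
Start: joints at [-72.748, 5.22, 70.514, -0, 104.267, -3.249], TCP at [0.21, -0.562, 0.405] pointing down, gripper open.
Joint ranges: [-164.24, 164.24], [-49.07, 125.15], [9.68, 141.18], [-86.29, 266.29], [3.28, 154.24], [-151.56, 151.56]. Speed limits (degrees/s): [147.25, 147.25, 172.46, 180, 180, 180].

### API

Orientations are given as [roll, pitch, yaw] about the fixed x, y, z axes, in that order (R = Rz(yaw) Ry(pitch) Rx(roll)).
In Python, from station import r gives the robot as it stands. The module is installed in compiled form; this text tells all that it offers. Calls block until the motion is done:
- r.reach(position, orientation): joint-space move of the TCP to a pose.
- r.servo_line(position, rotation=None, speed=0.15): straight line of the TCP; rotation=None keeps the orientation; speed is the mean speed in m/s.
- r.move_joints(angles): joint-space move.
- r.let_go() and r.grab(squeeze=None): open the fingers fully, or close them until they stop; squeeze is the grip in N (None keeps the last).
- r.wait(seconds).
- r.inverse_kinematics(position, orientation): joint angles nearest the present ones, or None.
- r.sense(): the state.
- r.snapshot(name): name is "scene" or "top"; returns a dict with "frame" (480x640x3 uint8, red, green, blue), "fx", "fy", "cx", "cy" (pixels), "dist_coeffs" ([k1, k2, p1, p2, k3] as OpenCV has them; the pictures are not rectified), "R" (3x3) and "t" (3): a world point X has camera coordinates R X + t. Camera axes: x right, y down, z forward; pixel columns grow to the right and rows downward; lengths in m; the calibration is good to about 2 mm. A picture is of the moment at which its call begins. There is no depth.
A pose or a line that the arm cannot do raises r.IKError and nothing moves.
- r.hand_in(): hands the job in; it is judged then, once.
The state is a dict: "clock": time; "joints": joint angles; "joint_vel": joint speeds; "joint_torque": joint torques, N m; "tcp_pos": TCP position; "orientation": TCP orientation; "contact_force": force on the tool from outside, world axes, zero at the start; "torque": the same for the moment, N m; "opening": finger opening in m; "gripper_force": force on a finger pad.
Only numpy, scipy, OpenCV 4.12 (cv2) and the standard library are available. Lean on these libraries where they do the work, as an engineer would, in place of code of your own. Each camera call takes 0.05 s, during which the arm holds its last target. There are 200 camera calls.

### The job

Fit the dark, drilled handle scale to the knife that is clamped in the jig: lay it along the tang and slide it, pressing only lightly, until its two holes drop over the brass pins, and see it fully home, flat on the tang. Then swing the steel keeper bar across it to its stop and let go. Do not force the wood on the pins, and leave everything else on the bench where it is.

Things in the scene. Friction and masses are not known exactly. Their poses are not given: they have to be found in the camera images.
- scale: The scale to fit: flat slab of dark red-brown rosewood, 120 (x) x 34 (y) x 10 mm (z), about 45 g, loose, flat on the bench. Origin: centre of the underside. Two through holes, 7.6 mm dia, on its lengthwise centreline 25 mm either side of the middle. Symmetrical: either end may point to the blade.
- knife: Knife fixed in the jig. Origin: middle of the tang's bare top face (124 x 30 mm), 32 mm above the bench; x along the tang to the blade, y to the blade's back, z up. Two brass pins, 6 mm dia, 50 mm apart in x, stand 11.5 mm above the tang, tips barely bevelled. They were drilled by eye: the midpoint between them is up to 8 mm from the origin along x and 2 mm along y, either way, unmeasured.
- jig: Wooden jig board, 250 x 130 x 18 mm, fixed to the bench, axes as the knife's, origin on the bench 32 mm below the knife's. Board spans x -100 to 150, y -79 to 51 mm. Under the tang (4 mm) lies the first scale, 34 x 10 mm. The blade clamp with wing nuts, at x 90 to 130, rises 24 mm above the tang. The keeper's stop dowel at x -34, y 36 is 17 mm taller than the tang.
- keeper (a joint): Flat steel keeper bar, 16 x 5 mm, turning level on an upright pivot. 0: open, pointing along the knife's -x; grows (rad) as it turns clockwise seen from above; 1.57: across the tang, pointing along the knife's +y; stop at 1.6. Starts at 0 to 0.35. Stays where left: about 1.5 N at the knob moves it. Underside 11.5 mm above the tang: it clears a scale fully home, and strikes one that is not.
- keeper_knob (a point): Top centre of the keeper's black upright knob, 18 mm in diameter, 30 mm tall, standing on the bar 90 mm from the pivot; its top is 46.5 mm above the tang. The pivot is at x = -47, y = -56 mm in the knife's frame.
- spare: A spare scale to be left alone: pale maple slab without holes, 120 x 34 x 10 mm. Origin: centre of the underside.
- oil: Amber oil bottle with a red cap, 48 mm across and 130 mm tall, to be left alone. Origin: centre of its foot.
- hammer: Hammer, 260 mm long, lying on the bench, to be left alone. Origin: on its underside.
- padlock: Brass padlock, 44 x 40 x 20 mm with a steel shackle, lying flat, to be left alone. Origin: under the middle of its body.
- pin_tray: Small dark steel tray, 90 x 65 x 22 mm, to be left alone. Origin: centre of the underside.
- whetstone: Whetstone on its wooden foot, 215 x 78 x 45 mm, to be left alone. Origin: centre of the underside.
- finished_knife: Finished knife with a pale handle, about 300 mm long, lying flat, to be left alone. Origin: under the middle of its handle.
- glass: Green tea glass, 65 mm across and 85 mm tall, to be left alone. Origin: centre of its foot.
Mind the look-alikes: they are no part of the job. Several things look just like the scale: the one meant starts farthest to the robot's right.

How it is judged (in metres and radians):
On the way:
1. The dark scale has dropped over both pins and lies flat on the tang (z of scale in the frame of knife between -0.003 and 0.002 m and x of scale in the frame of knife between -0.012 and 0.012 m and y of scale in the frame of knife between -0.005 and 0.005 m and angle between the x axis of scale and the x axis of knife, either way round below 0.08 rad and angle between scale's own z axis and vertical below 0.04 rad), for 0.2 s.
At the end, for the whole second after the job is handed in: The dark scale lies flat on the tang with both pins through its holes (underside within 2 mm of the tang, level within 0.04 rad, lengthwise along the tang within 0.08 rad, its middle within 12 mm along and 5 mm across of the tang's middle), at rest; the keeper bar is across it (joint above 1.4 rad) (all of step 1 and linear speed of scale below 0.02 m/s and value of joint keeper above 1.4 rad); the robot touches nothing.
It fails at once if The scale is forced on the knife or its pins (more than 40 N) (contact force between scale and knife above 40 N).
It fails at once if Something else on the bench is pushed out of its place (more than 30 mm) (distance of any of spare, oil, hammer, padlock, pin_tray, whetstone, finished_knife, glass from where it was at the start of the episode above 0.03 m).
It also fails if it takes over 72 s, if anything falls off the work surface, if the arm or the gripper's body presses on something with over 40 N, if the wrist force passes 120 N, or if a joint passes its speed limit or range.

## Working session

There is one attempt and no reset: what is moved stays moved. The work goes in short steps, each a Python script; the robot and the scene stay as the last script left them, time stands still between calls to the robot, and variables do not carry over. Pictures are saved under pics/ and viewed, at most 10 in all, crops included, and the job is handed in when it is done.

```bash
mkdir -p pics; cat > h.py <<'E'
import numpy as np, cv2
from station import r
def cam(s):
    K=np.array([[s['fx'],0,s['cx']],[0,s['fy'],s['cy']],[0,0,1.]])
    return K,np.array(s['dist_coeffs'],float),np.array(s['R']),np.array(s['t'])
def ray(s,px):
    K,d,R,t=cam(s)
    u=cv2.undistortPoints(np.array(px,float).reshape(-1,1,2),K,d).reshape(-1,2)
    D=np.c_[u,np.ones(len(u))]@R
    return -R.T@t,D
def plane(s,px,z):
    c,D=ray(s,px); return c+D*((z-c[2])/D[:,2])[:,None]
def proj(s,X):
    K,d,R,t=cam(s)
    return cv2.projectPoints(np.array(X,float).reshape(-1,1,3),cv2.Rodrigues(R)[0],t,K,d)[0].reshape(-1,2)
def save(s,n): cv2.imwrite('pics/'+n+'.png',s['frame'][:,:,::-1])
E
python3 - <<'E'
from h import *
import pickle
for n in('scene','top'):
    s=r.snapshot(n); save(s,n+'0'); pickle.dump(s,open(n+'0.pkl','wb'))
    c,_=ray(s,[[0,0]]); print(n,c,s['fx'],s['R'])
print(r.sense())
E
```

```text
scene [1.25272492 1.23156164 1.01906457] 612.4606751066063 [[-0.86263527  0.50564256 -0.01363786]
 [ 0.29337562  0.47817677 -0.82781503]
 [-0.4120572  -0.71810346 -0.56083535]]
top [0.46234831 0.0285403  1.10000719] 448.12248910772047 [[ 0.01537703 -0.99968334  0.01991906]
 [-0.99541523 -0.01718618 -0.09409126]
 [ 0.09440379 -0.01838089 -0.99536429]]
{'clock': 0.1, 'joints': array([-7.27473066e+01,  5.25687590e+00,  7.05761789e+01, -5.91414013e-07,
        1.04269569e+02, -3.24707544e+00]), 'joint_vel': array([-0.00958893,  0.00887221, -0.03920738,  0.01283594, -0.07123522,
        0.05343206]), 'joint_torque': array([ 1.61762360e-03, -4.47856629e+01, -4.07569098e+01,  7.00280908e-02,
        2.84341676e-02, -1.14236432e-04]), 'tcp_pos': array([ 0.21014583, -0.56203013,  0.40362793]), 'orientation': array([-1.79897541e+02, -5.81222744e-03,  2.04997635e+01]), 'contact_force': array([ 0.22145936,  0.75686367, -0.14985094]), 'torque': array([ 0.04580142, -0.01913607,  0.0142456 ]), 'gripper_force': 0.0, 'opening': 0.08776607576030157}
```

View pics/scene0.png

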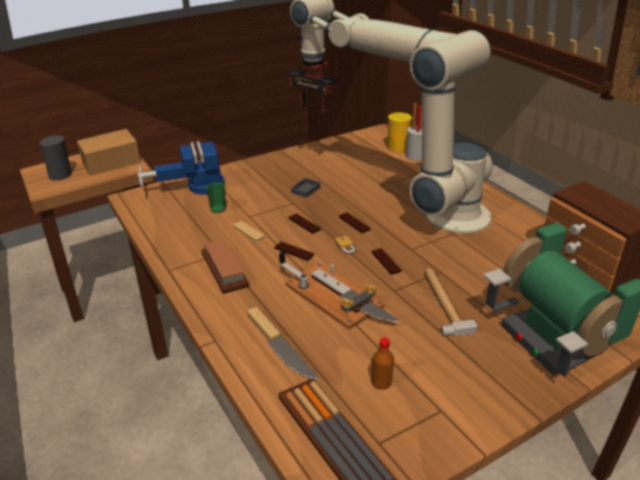

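View pics/top0.png

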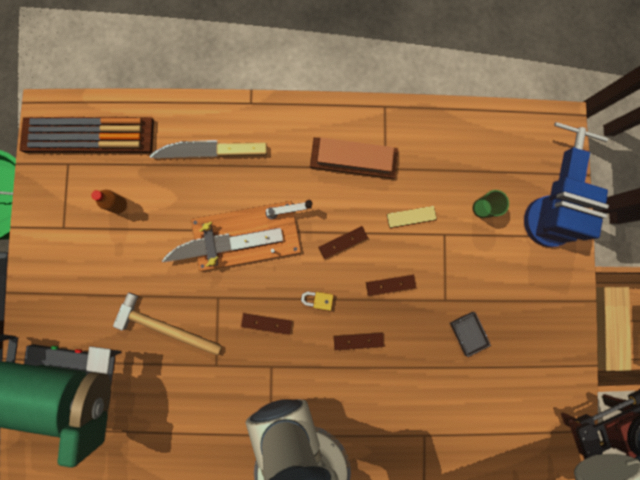

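The top view shows dark slabs at px A(343,242), B(391,285), C(267,323) and D(359,341). Image right is −y, the robot's right, so B is farthest right and fits the description. I'll confirm it in a crop and measure positions.

```bash
python3 - <<'E'
from h import *
import pickle
s=pickle.load(open('top0.pkl','rb')); f=s['frame']
q=pickle.load(open('scene0.pkl','rb'))
a=cv2.resize(f[195:285,160:350],None,fx=4,fy=4,interpolation=cv2.INTER_CUBIC)
b=cv2.resize(f[270:360,325:425],None,fx=2.3,fy=2.3,interpolation=cv2.INTER_CUBIC)
c=cv2.resize(q['frame'][245:330,270:400],None,fx=2.7,fy=2.7,interpolation=cv2.INTER_CUBIC)
im=np.zeros((600,760,3),np.uint8); im[:360]=a; im[361:361+207,:230]=b; im[361:361+230,240:240+351]=c[:230]
cv2.imwrite('pics/crop1.png',im[:,:,::-1])
hsv=cv2.cvtColor(f,cv2.COLOR_RGB2HSV)
R=f[:,:,0].astype(int)
m=((R<95)&(R-f[:,:,2]>15)&(R>35)).astype(np.uint8)
m[:225]=0;m[355:]=0;m[:,:235]=0;m[:,425:]=0
m=cv2.morphologyEx(m,cv2.MORPH_CLOSE,np.ones((3,3)))
for ct in cv2.findContours(m,cv2.RETR_EXTERNAL,cv2.CHAIN_APPROX_NONE)[0]:
    if cv2.contourArea(ct)<250: continue
    w=plane(s,ct.reshape(-1,2),0.01)
    rc=cv2.minAreaRect((w[:,:2]*1000).astype(np.float32)); print(np.mean(ct.reshape(-1,2),0),rc)
E
```

```text
[358.36363636 340.91735537] ((319.2928466796875, -131.10211181640625), (34.157257080078125, 119.5265121459961), 4.403526306152344)
[267.00847458 323.70338983] ((357.6399230957031, 90.792724609375), (120.13885498046875, 32.340118408203125), 82.00879669189453)
[390.5        285.03508772] ((455.0738830566406, -208.05906677246094), (31.82054328918457, 117.67655181884766), 10.172159194946289)
[343.19047619 242.4952381 ] ((557.211669921875, -90.85227966308594), (33.63535690307617, 118.2432861328125), 26.365962982177734)
```

View pics/crop1.png

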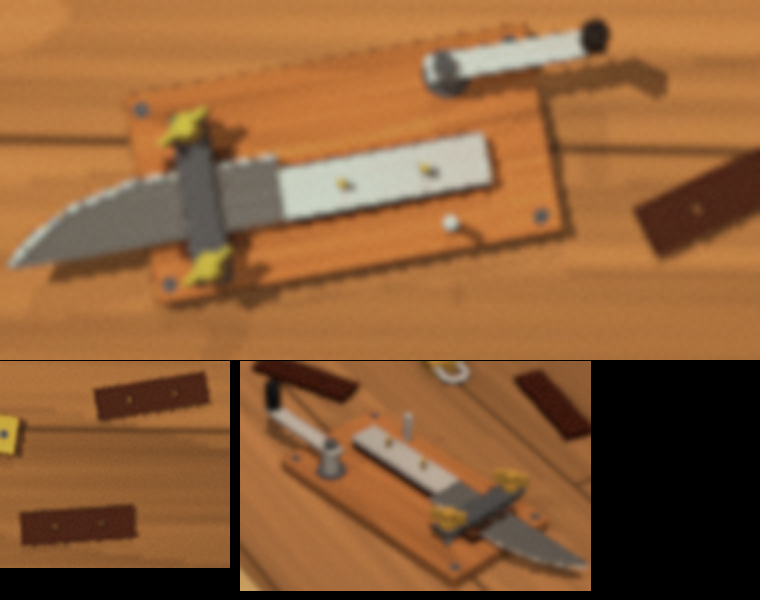

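B (px 391,285) has two holes and is farthest right, so it is the scale. The crop shows the tang as a white strip with two brass pins, the stop dowel on one side, and the keeper on the other, open and pointing away from the blade. Next I'll measure the knife frame, the pins and the knob.

```bash
cat > meas.py <<'E'
from h import *
import pickle
s=pickle.load(open('top0.pkl','rb')); q=pickle.load(open('scene0.pkl','rb'))
def tang(s,box):
    f=s['frame'].astype(int); x0,y0,x1,y1=box
    m=np.zeros(f.shape[:2],np.uint8); sub=f[y0:y1,x0:x1]
    m[y0:y1,x0:x1]=(sub.min(2)>125)
    n,l,st,c=cv2.connectedComponentsWithStats(m); i=1+np.argmax(st[1:,4])
    m=cv2.morphologyEx((l==i).astype(np.uint8),cv2.MORPH_CLOSE,np.ones((5,5)))
    ct=max(cv2.findContours(m,cv2.RETR_EXTERNAL,cv2.CHAIN_APPROX_NONE)[0],key=cv2.contourArea)
    w=plane(s,ct.reshape(-1,2),0.032)[:,:2]*1000
    rc=cv2.minAreaRect(w.astype(np.float32)); print('tang',st[i],rc)
    # area moments of the mask pixels
    ys,xs=np.nonzero(m); p=plane(s,np.c_[xs,ys],0.032)[:,:2]
    mu=p.mean(0); e,v=np.linalg.eigh(np.cov((p-mu).T)); d=v[:,1]; print(' mean',mu*1000,'dir',np.degrees(np.arctan2(d[1],d[0])),'len',np.sqrt(12*e)*1000)
    return m
def pins(s,m,box):
    f=s['frame'].astype(float); hull=cv2.convexHull(np.argwhere(m)[:,::-1].astype(np.int32))
    k=np.zeros_like(m); cv2.fillConvexPoly(k,hull,1); k=cv2.erode(k,np.ones((3,3)))
    w=np.clip(f[:,:,0]-f[:,:,2]-25,0,None)*k
    n,l,st,c=cv2.connectedComponentsWithStats((w>0).astype(np.uint8))
    out=[]
    for i in range(1,n):
        ys,xs=np.nonzero(l==i); ww=w[ys,xs]
        if ww.sum()<60: continue
        out.append([(xs*ww).sum()/ww.sum(),(ys*ww).sum()/ww.sum()]); print(' pin',out[-1],st[i,4],ww.sum())
    return np.array(out)
mt=tang(s,(225,222,290,258)); pt=pins(s,mt,0)
ms=tang(q,(308,262,350,300)); ps=pins(q,ms,0)
for z in(.0365,.038,.040): print(z,plane(s,pt,z)[:,:2].tolist(),plane(q,ps,z)[:,:2].tolist())
E
python3 meas.py
```

```text
tang [229 228  54  22 646] ((561.5769653320312, 121.72186279296875), (30.417327880859375, 125.53011322021484), 11.654647827148438)
 mean [561.39574945 121.91837699] dir 101.46079258455896 len [ 30.21556715 125.27695094]
 pin [np.float64(265.7314487632509), np.float64(236.5441696113074)] 14 283.0
 pin [np.float64(244.9957264957265), np.float64(240.4059829059829)] 11 234.0
tang [313 270  37  23 249] ((559.7186889648438, 120.43428039550781), (27.51839256286621, 120.8416976928711), 10.743310928344727)
 mean [560.12861077 123.19157589] dir 101.59057710579931 len [ 26.64848208 120.72527775]
 pin [np.float64(331.74745762711865), np.float64(280.73841807909605)] 186 1770.0
0.0365 [[0.565944202296969, 0.09673301970364731], [0.5558574681667259, 0.14586412720360256]] [[0.5610449352862092, 0.1278158945223018]]
0.038 [[0.5657980877771006, 0.09663683879607399], [0.5557255802560702, 0.14569865042111418]] [[0.5621008658669557, 0.12950089179025848]]
0.04 [[0.5656032684172762, 0.09650859758597621], [0.5555497297085293, 0.14547801471112967]] [[0.563508773307951, 0.13174755481420086]]
```

```bash
python3 - <<'E'
from h import *
P=np.array([.4551,-.2081]); yaw=100.3
r.reach([*P,.28],[180,0,yaw]); 
r.servo_line([*P,.1852],speed=.08)
s=r.sense(); print(s['tcp_pos'],s['orientation'],s['contact_force'])
r.grab(15); s=r.sense(); print(s['opening'],s['gripper_force'],s['contact_force'],s['clock'])
r.servo_line([*P,.29],speed=.1); s=r.sense(); print(s['opening'],s['contact_force'],s['tcp_pos'],s['clock'])
t=r.snapshot('top');save(t,'top1');t=r.snapshot('scene');save(t,'scene1')
f=np.array([r.sense()['contact_force'] for _ in range(1)])
r.wait(.3);print(r.sense()['contact_force'])
E
```

```text
[ 0.45533806 -0.20822352  0.18591355] [1.79945813e+02 4.46866155e-02 1.00302557e+02] [ 0.16871333 -0.51365706 -0.04857677]
0.03422256248429569 14.979201257228851 [-0.32791024 -0.21635513  0.29491902] 3.95
0.03397087999451218 [ 0.69953249 -0.05959489  0.08972125] [ 0.45495384 -0.20802847  0.28903163] 5.15
[ 0.85430747  0.33704476 -0.66196736]
```

```bash
python3 - <<'E'
from h import *
C=np.array([.5608,.1212]); yaw=101.5
r.reach([*C,.30],[180,0,yaw])
r.servo_line([*C,.238],speed=.08); r.wait(.2)
s=r.sense(); b=s['contact_force'].copy(); print(s['clock'],s['tcp_pos'],b,s['orientation'])
z=.238
while z>.2155:
    z-=.0007; r.servo_line([*C,z],speed=.02); s=r.sense(); f=s['contact_force']-b
    if f[2]>3 or z<.232: print(round(z,4),s['tcp_pos'].round(4),f.round(2),s['torque'].round(2),round(s['clock'],2))
    if f[2]>3: break
t=r.snapshot('top');save(t,'top2');t=r.snapshot('scene');save(t,'scene2')
E
```

```text
7.975 [0.56097731 0.12125141 0.23878482] [ 1.18339341  0.0965823  -0.19430517] [1.79923460e+02 4.97934278e-03 1.01503156e+02]
0.2317 [0.5608 0.1212 0.2316] [-1.32 -0.49  0.5 ] [-0.05 -0.06  0.03] 10.22
0.231 [0.5608 0.1212 0.2309] [-0.88  0.92 -0.53] [-0.01 -0.05 -0.03] 10.47
0.2303 [0.5608 0.1212 0.2302] [-0.24  0.83 -0.39] [-0.04 -0.15 -0.05] 10.72
0.2296 [0.5608 0.1212 0.2295] [-1.19 -1.45 -0.25] [-0.01 -0.1  -0.  ] 10.97
0.2289 [0.5608 0.1212 0.2288] [-0.83 -0.19 -0.86] [-0.06 -0.13 -0.  ] 11.22
0.2282 [0.5608 0.1213 0.2282] [-1.45  0.31 -0.35] [ 0.03 -0.02  0.02] 11.47
0.2275 [0.5607 0.1213 0.2273] [-2.19  2.18 -0.01] [0.08 0.11 0.02] 11.72
0.2268 [0.5607 0.1213 0.2267] [-3.53  1.49  0.37] [0.15 0.18 0.09] 11.97
0.2261 [0.5607 0.1213 0.226 ] [-3.38  1.67  0.46] [0.24 0.32 0.02] 12.22
0.2254 [0.5607 0.1213 0.2254] [-3.3   1.17  0.84] [0.28 0.43 0.06] 12.47
0.2247 [0.5607 0.1213 0.2247] [-4.68  1.76  1.99] [ 0.39  0.54 -0.  ] 12.72
0.224 [0.5607 0.1213 0.224 ] [-4.74  0.67  2.11] [0.41 0.64 0.08] 12.97
0.2233 [0.5607 0.1213 0.2233] [-5.5   1.91  2.19] [ 0.46  0.73 -0.02] 13.22
0.2226 [0.5607 0.1213 0.2226] [-6.4   2.4   2.13] [0.56 0.75 0.02] 13.47
0.2219 [0.5607 0.1213 0.2219] [-4.6   3.32  3.06] [0.45 0.76 0.06] 13.72
```

```bash
python3 - <<'E'
import cv2,numpy as np
a=cv2.imread('pics/top2.png')[195:285,180:330]; b=cv2.imread('pics/scene2.png')[215:325,265:405]
im=np.zeros((600,800,3),np.uint8); a=cv2.resize(a,None,fx=2.6,fy=2.6,interpolation=2); b=cv2.resize(b,None,fx=5,fy=5,interpolation=2)
im[:550,:700]=b; 
cv2.imwrite('pics/c2.png',im[:550,:700]); cv2.imwrite('pics/c2t.png',cv2.resize(a,None,fx=1.8,fy=1.8))
E
```

```text
(no output)
```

View pics/c2.png

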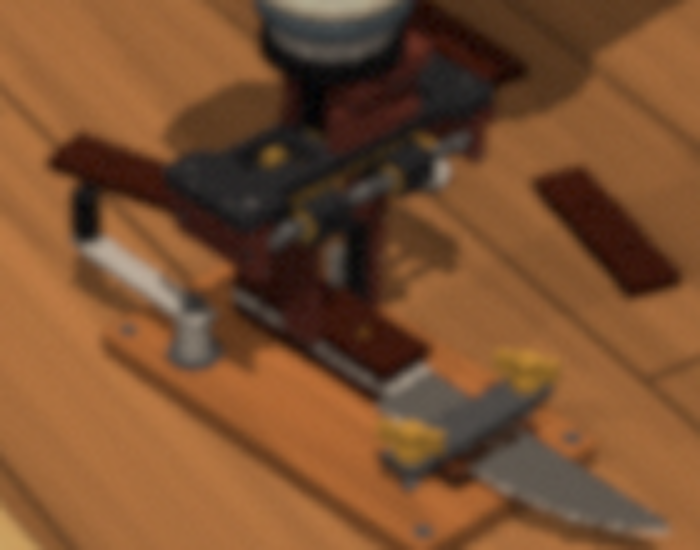

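The scale is down over the pins with about 4 mm left to go, and the side load of about 5 N shows a slight lateral offset. I'll comply with the side force while lowering.

```bash
python3 - <<'E'
from h import *
b=np.array([.6,.1,-.2]); s=r.sense(); C=np.array([.5608,.1212]); z=.2219
def F():
    a=[]
    for _ in range(4): r.wait(.03); a.append(r.sense()['contact_force'])
    return np.mean(a,0)-b
f=F(); print(f)
while z>.2165 and r.sense()['clock']<40:
    for _ in range(3):
        if np.hypot(*f[:2])<1.5: break
        C=C+f[:2]*6e-5 if np.hypot(*f[:2])<8 else C+f[:2]/np.hypot(*f[:2])*5e-4
        r.servo_line([*C,z],speed=.02); f=F()
        print('  lat',((C-[.5608,.1212])*1000).round(2),f.round(2))
    if f[2]>6: break
    z-=.0006; r.servo_line([*C,z],speed=.02); f=F(); s=r.sense()
    print(round(z,4),s['tcp_pos'].round(4),f.round(2),round(s['clock'],2))
    if f[2]>6: break
E
```

```text
[-5.27764166  2.68980039  2.50159053]
  lat [-0.32  0.16] [-3.04  2.39  1.82]
  lat [-0.5  0.3] [-2.01  1.19  0.58]
  lat [-0.62  0.38] [-1.17  0.31  0.22]
0.2213 [0.5602 0.1215 0.2213] [-0.79  0.07 -0.53] 15.49
0.2207 [0.5602 0.1216 0.2207] [-0.51  0.18 -0.19] 15.88
0.2201 [0.5602 0.1216 0.2201] [-0.61 -0.06 -0.59] 16.26
0.2195 [0.5602 0.1216 0.2195] [-0.68 -0.5  -0.3 ] 16.64
0.2189 [0.5602 0.1216 0.2189] [-0.79  0.2  -0.33] 17.02
0.2183 [0.5602 0.1216 0.2183] [-0.64 -0.25  0.13] 17.41
0.2177 [0.5602 0.1216 0.2177] [-0.5  -0.1  -0.73] 17.79
0.2171 [0.5602 0.1216 0.2172] [-0.34  0.3  -0.06] 18.18
0.2165 [0.5602 0.1216 0.2171] [-2.73 -0.43  5.72] 18.56
  lat [-0.78  0.35] [-1.98 -0.68  5.41]
  lat [-0.9   0.31] [-1.93 -0.25  5.46]
  lat [-1.02  0.29] [-0.85 -0.12  5.33]
0.2159 [0.56   0.1215 0.2172] [-2.99 -0.19  7.91] 20.09
```

Home: the descent stops at 0.2171 with 5 to 8 N. Next I'll let go, check the seat, and measure the knob.

```bash
python3 - <<'E'
from h import *
import pickle
s=r.sense(); p=s['tcp_pos']; r.servo_line([p[0],p[1],.2172],speed=.02); r.let_go(); print(r.sense()['contact_force'])
r.servo_line([p[0],p[1],.34],speed=.15)
r.reach([.60,-.02,.34],[180,0,95]); print(r.sense()['clock'])
t=r.snapshot('top');save(t,'top3');u=r.snapshot('scene');save(u,'scene3')
pickle.dump((t,u),open('p3.pkl','wb'))
a=t['frame'][195:285,190:320]; b=u['frame'][235:320,280:400]
im=np.zeros((600,800,3),np.uint8)
im[:315,:455]=cv2.resize(a,None,fx=3.5,fy=3.5,interpolation=2); im[316:316+280,:396]=cv2.resize(b,None,fx=3.3,fy=3.3,interpolation=2)[:280]
cv2.imwrite('pics/c3.png',im[:,:460,::-1])
s=pickle.load(open('top0.pkl','rb')); q=pickle.load(open('scene0.pkl','rb'))
def blob(s,box):
    x0,y0,x1,y1=box; g=s['frame'][y0:y1,x0:x1].max(2); ys,xs=np.nonzero(g<60); print(len(xs)); return [xs.mean()+x0,ys.mean()+y0],[xs.min()+x0,xs.max()+x0,ys.min()+y0,ys.max()+y0]
for c,n,box in((s,'top',(300,196,318,214)),(q,'scene',(274,246,290,268))):
    k,e=blob(c,box); print(n,k,e,plane(c,[k],.0785),plane(c,[k],.0635))
O=np.array([.5615,.1218]);th=np.radians(101.5);d=np.array([np.cos(th),np.sin(th)]);n=np.array([-d[1],d[0]])
piv=O-.047*d-.056*n; print('piv',piv)
for a in(0,.1,.2,.3): print(a,piv+.09*(-np.cos(a)*d+np.sin(a)*n))
E
```

```text
[ 0.63460629 -1.01804897 -0.28286229]
22.9083
30
top [np.float64(308.2), np.float64(203.9)] [np.int64(306), np.int64(310), np.int64(201), np.int64(207)] [[ 0.63925767 -0.00210091  0.0785    ]] [[ 0.64185544 -0.00255085  0.0635    ]]
95
scene [np.float64(282.7578947368421), np.float64(252.53684210526316)] [np.int64(276), np.int64(289), np.int64(246), np.int64(262)] [[ 0.63713045 -0.00270614  0.0785    ]] [[ 0.62731303 -0.02239008  0.0635    ]]
piv [0.62574608 0.08690814]
0 [ 0.64368919 -0.00128508]
0.1 [ 0.63479492 -0.0026358 ]
0.2 [ 0.62581023 -0.00309183]
0.3 [ 0.61682491 -0.00264861]
```

View pics/c3.png

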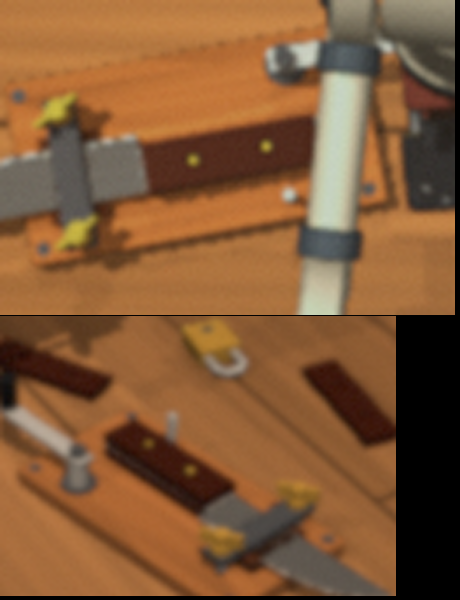

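The scale is flat on the tang with both brass pins showing through it (crop px 193,160 and 266,146). The knob is at about (0.640, −0.002), so the keeper is at about 0.04 rad. Next I'll swing it.

```bash
python3 - <<'E'
from h import *
O=np.array([.5615,.1218]);th=np.radians(101.5);d=np.array([np.cos(th),np.sin(th)]);n=np.array([-d[1],d[0]])
piv=O-.047*d-.056*n
P=lambda a: piv+.09*(-np.cos(a)*d+np.sin(a)*n)
yw=lambda a: 101.5-np.degrees(a)
a=.04; Z=.239
r.reach([*P(a),.30],[180,0,yw(a)]); r.servo_line([*P(a),Z],speed=.1)
r.grab(4); s=r.sense(); print('open',s['opening'],s['contact_force'],s['clock'])
b=s['contact_force']
while a<1.61:
    a=a+.07 if a<1.5 else a+.02
    r.servo_line([*P(a),Z],[180,0,yw(a)],speed=.06); s=r.sense(); f=s['contact_force']-b
    tan=np.array(np.sin(a)*d+np.cos(a)*n); ft=f[:2]@tan; fr=f[:2]@np.array([-tan[1],tan[0]])
    print(round(a,2),'t %.1f r %.1f z %.1f op %.4f clk %.1f'%(ft,fr,f[2],s['opening'],s['clock']))
    if ft<-7 or abs(fr)>15 or s['clock']>55: break
E
```

```text
open 0.017997644102186187 [0.70103711 0.04413507 0.02428563] 25.1917
0.11 t 2.0 r 1.1 z 0.1 op 0.0180 clk 25.4
0.18 t 1.2 r 1.1 z 0.3 op 0.0176 clk 25.7
0.25 t 2.0 r 2.5 z -0.2 op 0.0180 clk 26.0
0.32 t 2.0 r 1.9 z 0.1 op 0.0177 clk 26.2
0.39 t 1.1 r 3.5 z -0.5 op 0.0184 clk 26.5
0.46 t 1.3 r 2.8 z 0.4 op 0.0182 clk 26.7
0.53 t 1.9 r 4.4 z 0.1 op 0.0174 clk 27.0
0.6 t 1.3 r 3.8 z 0.1 op 0.0182 clk 27.3
0.67 t 1.5 r 2.6 z 0.3 op 0.0176 clk 27.5
0.74 t 1.8 r 2.1 z -0.6 op 0.0178 clk 27.8
0.81 t 1.7 r 1.8 z 0.1 op 0.0178 clk 28.0
0.88 t 1.3 r 0.3 z -1.2 op 0.0178 clk 28.3
0.95 t 1.6 r -0.6 z -0.9 op 0.0179 clk 28.6
1.02 t 0.7 r -3.0 z -2.1 op 0.0179 clk 28.8
1.09 t 0.8 r -2.1 z -2.8 op 0.0177 clk 29.1
1.16 t 0.0 r -3.4 z -2.7 op 0.0177 clk 29.3
1.23 t 1.7 r -3.9 z -2.5 op 0.0178 clk 29.6
1.3 t 1.4 r -3.7 z -2.7 op 0.0183 clk 29.8
1.37 t 1.1 r -3.6 z -1.7 op 0.0176 clk 30.1
1.44 t 1.5 r -2.8 z -1.8 op 0.0180 clk 30.4
1.51 t 0.5 r -3.2 z -1.5 op 0.0179 clk 30.6
1.53 t -1.0 r -3.3 z -1.1 op 0.0178 clk 30.9
1.55 t -1.2 r -4.4 z -1.4 op 0.0178 clk 31.1
1.57 t 0.3 r -4.7 z -0.8 op 0.0179 clk 31.4
1.59 t -3.3 r -4.6 z -0.7 op 0.0180 clk 31.6
1.61 t -7.5 r -4.5 z -1.3 op 0.0190 clk 31.9
```

```bash
python3 - <<'E'
from h import *
r.let_go(); p=r.sense()['tcp_pos']; r.servo_line([p[0],p[1],.36],speed=.12)
r.reach([.40,-.25,.38],[180,0,60]); print(r.sense()['clock'],r.sense()['contact_force'])
t=r.snapshot('top');save(t,'top4');u=r.snapshot('scene');save(u,'scene4')
im=np.zeros((600,800,3),np.uint8)
im[:315,:455]=cv2.resize(t['frame'][195:285,190:320],None,fx=3.5,fy=3.5,interpolation=2); im[316:596,:396]=cv2.resize(u['frame'][235:320,280:400],None,fx=3.3,fy=3.3,interpolation=2)[:280]
cv2.imwrite('pics/c4.png',im[:,:460,::-1])
E
```

```text
35.5833 [-0.42164418  0.18873618 -1.18888466]
```

View pics/c4.png

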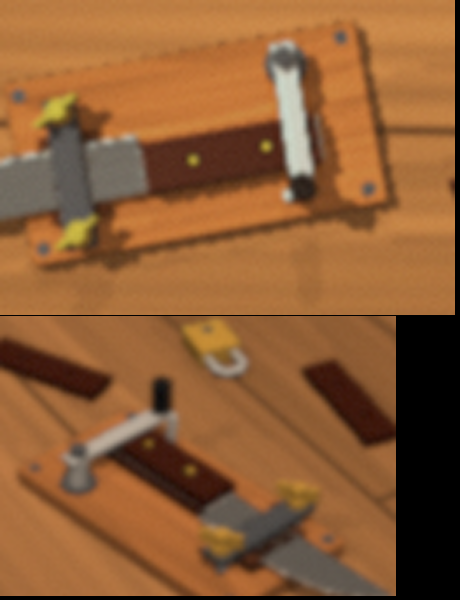

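The keeper bar lies across the scale against its dowel (crop px 290,190), the pins show through the holes, and the arm is clear.

```bash
python3 -c "
from h import *
print(r.hand_in())"
```

```text
the job is handed in; nothing more can be done
None
```

The dark scale is seated flat on the tang over both brass pins, the keeper bar is swung across it to its stop, and the job was handed in at about 36 s on the robot's clock; no verdict came back.

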